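# Refit the sealer's drive roller and its collar

### The job

Lift the drive roller off its sloping peg on the grey parts rack and fit it over the upright shaft of the sealer's drive unit, then lift the steel collar off its peg and fit it on the same shaft above the roller. Guide each part gently down until it is fully home (roller flat on the shaft's shoulder, collar flat on the roller), never letting it drop, and leave the worn roller and the other things on the bench where they are.

Things in the scene. Friction and masses are not known exactly. Their poses are not given: they have to be found in the camera images.
- rack: Fixed grey rack, 110 x 210 mm, about 190 mm high, on four legs. Origin: centre of its underside; y along the row of pegs, z up. Its 10 mm panel (centre 160 mm up, 100 mm along the slope) rises towards +x. Two pegs stand square to it at y = +65 and -65 mm, along (-sin 28 deg, 0, cos 28 deg) of the rack frame: 28 deg from vertical, leaning to -x. Either part may hang on either peg.
- seat_left (a point): Peg at rack y = +65 mm: centre of the seat on which the part rests. The seat is the end of a sleeve 28 mm in diameter that stands 35 mm out of the panel; beyond it the peg is 12 mm in diameter and 40 mm long with a coned tip.
- seat_right (a point): Peg at rack y = -65 mm: centre of its seat, otherwise the same.
- roller: Loose drive roller: black ribbed ring 50 mm in outer diameter, 24 mm thick, plain through bore 16 mm, about 90 g. Origin at its very centre, z along the bore. Starts on one of the two pegs, resting on the seat, bore along the peg. The same either way up.
- collar: Loose retaining collar: plain steel tube 34 mm in outer diameter, 32 mm long, through bore 16 mm, about 120 g. Origin at its very centre, z along the bore. Starts on the other peg in the same manner. The same either way up.
- unit: Fixed aluminium gearbox, 100 x 100 mm, 60 mm high, with a dark motor sticking out 100 mm along its +x (top 61 mm above the bench, a small box on it to 78 mm). Origin: centre of the underside; z up. On the middle of its top a boss 28 mm in diameter, 25 mm high, then the upright shaft, 12 mm in diameter, 66 mm long, the last 6 mm coned.
- shoulder (a point): Centre of the boss's top face (the shoulder), 85 mm above the bench, on the shaft's axis. A roller fully home has its centre 12 mm above it, a collar fully home on the roller 40 mm above it.
- shaft_tip (a point): Top end of the shaft, 151 mm above the bench, 66 mm above the shoulder.
- worn_roller: Bystander: an old roller of the same shape as the new one, lying flat on the bench between rack and unit. Origin: centre of its underside.
- screwdriver: Bystander: screwdriver about 170 mm long lying on the bench. Origin: under its middle.
- wrench: Bystander: steel wrench about 160 mm long lying on the bench. Origin: under its middle.
- grease: Bystander: jar 64 mm in diameter, 80 mm high, standing. Origin: centre of its underside.
- tape: Bystander: pale tape roll 100 mm in diameter, 45 mm high, lying flat. Origin: centre of its underside.
Things that resemble listed ones, but are neither listed nor needed, are in the scene too. What is shaped like the roller but yellow is not meant. Leave any green look-alike of the unit alone.

How it is judged:
By the outcome, as a careful person would: the job done as asked, in the order asked, and still so for the second after the job is handed in, with the robot touching nothing.
It also fails if it takes over 72 s, if anything falls off the work surface, if the arm or the gripper's body presses on something with over 40 N, if the wrist force passes 120 N, or if a joint passes its speed limit or range.

### The arm

A 6-joint arm with a two-finger parallel gripper is mounted at the origin on the work surface. World frame = base frame: x ahead of the robot, y to its left, z up, the work surface at z = 0. Lengths are in mm, angles in degrees, forces in N, time in s.
With the tool pointing down it reaches from about 300 to 850 mm from the base axis. Payload 4.2 kg.
Tool frame: the origin (TCP) lies midway between the tips of the shut fingers; the grasp point (between the pads) lies 19 mm behind it; z points along the fingers, y is the line along which they close (so a half turn about z gives the same grasp; the last joint's range is limited). The gripper opens to 91 mm and grips with 3 to 60 N. Pads are 32 mm wide; open, the fingers measure 118 mm over their backs; the gripper's body (76 mm by 178 mm) begins 60 mm behind the grasp point.
Start: joints at [70.417, 18.312, 89.639, -0, 72.044, -1.146], TCP at [181.861, 545.5, 213.976] pointing down, gripper open.
Joint ranges: [-177.97, 177.97], [-48.28, 115.42], [12.27, 149.76], [-77.06, 257.06], [2.81, 150.46], [-146.56, 146.56]. Speed limits (degrees/s): [147.25, 147.25, 180, 180, 180, 180].

### API

Orientations are given as [roll, pitch, yaw] about the fixed x, y, z axes, in that order (R = Rz(yaw) Ry(pitch) Rx(roll)).
In Python, from workcell import env gives the robot as it stands.
- The arm moves only by the tool jog_arm, never from a script. Its argument "steps" is one flat list of numbers, 5 for each row, row after row: the closure, from 0 (fully open) to 1 (shut), then the shift along the tool's x, y, z in cm, then the turn about the tool's z in degrees. A call has 1 to 20 rows; each row is the pose to reach, as a shift and turn from the pose commanded when the call began, along the tool's axes at that moment; what a row does not reach only later rows make up. A row lasts 1/10 s, in which the tool goes at most 50 mm and 8.59 degrees, less where a joint would pass 70% of its speed; a pose out of reach is approached as far as the arm can. A call with a gripper value outside its range is refused whole. The fingers move at their own pace and stop on an object; "force" is the grip in N (left out, the last holds). Time passes only in rows, so rows that repeat a pose let the fingers close. It gives the time, the measured TCP pose, the force and the opening at its end, in the units of the state.
- env.state(): the state, without advancing time (a new reading comes with each control period).
- env.grab_frame(name): name is "side" or "top" or "wrist"; returns the picture (400x640x3 uint8, red, green, blue); there is no depth.
- env.camera_params(name): a dict with "fx", "fy", "cx", "cy" (pixels), "k1" (the pictures are not rectified: a ray, as slopes to the right and down, at radius r is drawn at 1 + k1 r^2 times it, then the intrinsics apply), "R" (3x3) and "t" (3): a world point X has camera coordinates R X + t. Camera axes: x right, y down, z forward; pixel columns grow to the right and rows downward; lengths in mm; the calibration is good to about 2 mm. A picture is of the moment at which its call begins: read the wrist's pose just before it. camera_params takes no time and is no camera call; for the wrist camera it gives the pose at the moment of the call.
- env.job_done(): hands the job in, once; it reports no verdict.
The state is a dict: "time_s": time; "qpos": joint angles; "qvel": joint speeds; "effort": joint torques, N m; "ee_pos": TCP position; "ee_rot": TCP orientation; "force": force on the tool from outside, world axes, zero at the start; "torque": the same for the moment, N m; "gripper_width": finger opening in mm.
Only numpy, scipy, OpenCV 4.12 (cv2) and the standard library are available. Lean on these libraries where they do the work, as an engineer would, in place of code of your own. Each camera call takes 0.05 s, during which the arm holds its last target. There are 200 camera calls.

## Working session

There is one attempt and no reset: what is moved stays moved. The work goes in short steps, Python scripts to look and compute and a tool call to move; the robot and the scene stay as the last step left them, time stands still between calls to the robot, and variables do not carry over. Pictures are saved under pics/ and viewed, on a budget of 10 in all, crops included, one or two more only if the job needs it, and the job is handed in when it is done.

Besides the shell and the picture viewer there is one more tool, called after ">>>" as name(argument=value, ...) on one line, values as JSON. jog_arm: Moves the arm, as the interface text tells. Its arguments: {"type":"object","properties":{"steps":{"type":"array","items":{"type":"number"}},"force":{"type":"number"}},"required":["steps"]}

```bash
ls; mkdir -p pics; python3 - <<'E'
from workcell import env
import cv2,numpy as np
for n in ["side","top","wrist"]:
    p=env.camera_params(n); print(n,p)
    cv2.imwrite(f"pics/{n}0.png",env.grab_frame(n)[:,:,::-1])
a=cv2.imread("pics/side0.png");b=cv2.imread("pics/top0.png")
print(env.state())
E
```

```text
pics
side {'fx': 393.9569519630763, 'fy': 393.9569519630763, 'cx': 319.1036087106608, 'cy': 195.82528602540586, 'k1': 0.012305116914685813, 'R': array([[ 0.95963064, -0.28125871,  0.00160182],
       [-0.19507072, -0.66964579, -0.71660444],
       [ 0.2026239 ,  0.68736311, -0.69747796]]), 't': array([-507.44743999,  251.59577699, 1050.63840831])}
top {'fx': 451.8997945108249, 'fy': 451.8997945108249, 'cx': 314.93604226410173, 'cy': 196.2931597107097, 'k1': -0.10799856864857545, 'R': array([[ 0.01188346, -0.99974475, -0.01921514],
       [-0.99746528, -0.01050374, -0.07037533],
       [ 0.07015553,  0.02000273, -0.9973355 ]]), 't': array([  70.80124216,  556.93165969, 1447.37165585])}
wrist {'fx': 285.59639568798724, 'fy': 285.59639568798724, 'cx': 318.65493368748196, 'cy': 195.70051130424068, 'k1': -0.05159200785992269, 'R': array([[ 0.31625424,  0.94867375, -0.00116809],
       [ 0.91211278, -0.30372711,  0.27531822],
       [ 0.26083239, -0.08813598, -0.96135244]]), 't': array([-574.80752073,  -32.62209887,  390.42561908])}
{'time_s': 0.15, 'qpos': array([ 7.04173117e+01,  1.83435652e+01,  8.96888462e+01, -2.15880183e-04,
        7.20417739e+01, -1.14727004e+00]), 'qvel': array([-0.07659901, -0.0979861 , -0.2431528 , -0.11016337, -0.08645857,
       -0.01800409]), 'effort': array([ 4.46142103e-04, -4.12773228e+01, -2.32155293e+01,  7.26763601e-02,
        4.33731568e-02, -1.05136016e-04]), 'ee_pos': array([181.72979617, 545.15260505, 213.32019969]), 'ee_rot': array([-1.79925825e+02, -1.28012434e-03,  1.61564648e+02]), 'force': array([-0.1000553 , -0.03245887,  0.25311137]), 'torque': array([ 0.02637527, -0.04701645, -0.01641823]), 'gripper_width': 91.13460824724207}
```

View pics/side0.png

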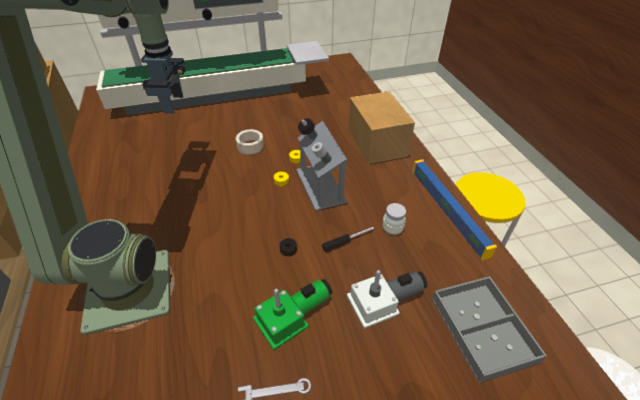

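View pics/top0.png

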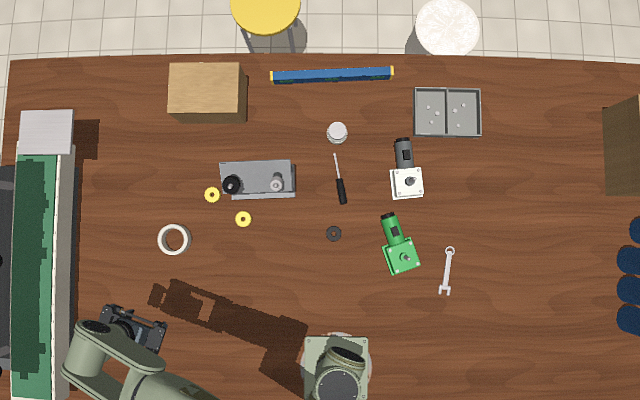

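The side view shows the roller on the left peg (305,127) and the collar on the right one (319,148). The white unit's shaft is at (378,275), and the green look-alike is at (280,318). In the top view the roller is at (232,184), the collar at (276,184) and the unit at (408,182). Next I'll enlarge these.

```bash
cat > h.py <<'E'
import numpy as np,cv2
from workcell import env
def ray(p,uv):
    K=np.array([[p['fx'],0,p['cx']],[0,p['fy'],p['cy']],[0,0,1]])
    n=cv2.undistortPoints(np.array([[uv]],float),K,np.array([p['k1'],0,0,0,0.]))[0,0]
    R=np.array(p['R']);d=R.T@np.array([*n,1]);return -R.T@np.array(p['t']),d/np.linalg.norm(d)
def tri(obs):
    A=0;b=0;rs=[ray(p,uv) for p,uv in obs]
    for o,d in rs: M=np.eye(3)-np.outer(d,d);A=A+M;b=b+M@o
    X=np.linalg.solve(A,b);return X,[np.linalg.norm((np.eye(3)-np.outer(d,d))@(X-o)) for o,d in rs]
def atz(p,uv,z):
    o,d=ray(p,uv);return o+d*(z-o[2])/d[2]
def proj(p,X):
    R=np.array(p['R']);c=R@np.array(X,float)+p['t'];s=c[:2]/c[2];s=s*(1+p['k1']*(s@s))
    return s*[p['fx'],p['fy']]+[p['cx'],p['cy']]
E
python3 - <<'E'
import cv2,numpy as np
s=cv2.imread("pics/side0.png");t=cv2.imread("pics/top0.png")
c=lambda im,x,y:cv2.resize(im[y:y+75,x:x+100],None,fx=4,fy=4,interpolation=cv2.INTER_CUBIC)
cv2.imwrite("pics/mos.png",np.vstack([np.hstack([c(t,205,140),c(t,370,140)]),np.hstack([c(s,275,112),c(s,340,260)])]))
E
```

```text
(no output)
```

View pics/mos.png

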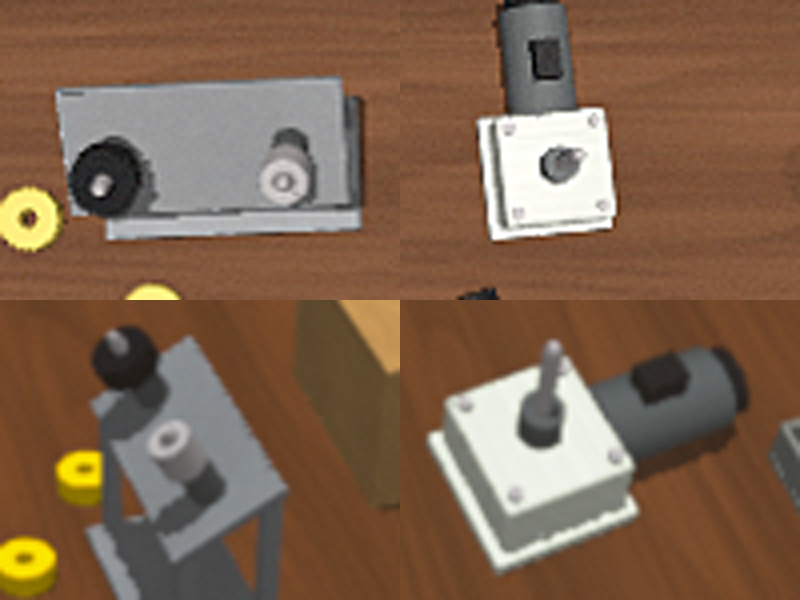

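Mosaic (4×) readings. Top view: roller peg tip (229.8,186.5), collar peg tip (276.3,185.3), shaft tip (414.5,178.5), boss top (410,181). Side view: (304,122), (317.5,146.8), (378,271.3), (375.3,286).

```bash
python3 - <<'E'
from h import *
T=env.camera_params('top');S=env.camera_params('side')
np.set_printoptions(precision=1,suppress=True)
for n,a,b in [('rtip',(229.75,186.5),(304,122)),('rollsil',(231.5,184.5),(306.25,126.25)),('ctip',(276.25,185.25),(317.5,146.75)),('stip',(414.5,178.5),(378,271.25)),('boss',(410,181),(375.25,286))]:
    print(n,*tri([(T,a),(S,b)]))
for a in [(231.75,199.5),(295,197),(219,162.75),(290,159.5)]: print(atz(T,a,0),atz(T,a,183))
print(atz(S,(297,152),0), atz(S,(288,247),24))
E
```

```text
rtip [569.1 313.3 223.5] [np.float64(2.1453397543666366), np.float64(2.1453397543668147)]
rollsil [576.  311.9 207.4] [np.float64(1.7787637398366682), np.float64(1.7787637398367138)]
ctip [574.3 181.6 222.3] [np.float64(2.4593871754326657), np.float64(2.4593871754323513)]
stip [ 604.7 -221.7  148.6] [np.float64(1.5439105371024235), np.float64(1.5439105371023034)]
boss [ 604.5 -220.5   85.3] [np.float64(2.198195551806324), np.float64(2.1981955518064455)]
[544.  353.1   0. ] [532.8 315.5 183. ]
[554.5 143.1   0. ] [542.  131.4 183. ]
[666.5 399.5   0. ] [640.2 356.1 183. ]
[679.1 161.7   0. ] [651.2 147.6 183. ]
[575.3 453.8   0. ] [437.5   4.3  24. ]
```

```bash
cat >> h.py <<'E'
def Rt(s):
    from scipy.spatial.transform import Rotation as Ro
    return Ro.from_euler('xyz',s['ee_rot'],degrees=True).as_matrix()
def shift(target):
    s=env.state();return Rt(s).T@(np.array(target)-s['ee_pos'])/10
def unshift(cm):
    s=env.state();return s['ee_pos']+Rt(s)@np.array(cm)*10
E
python3 - <<'E'
from h import *
np.set_printoptions(precision=2,suppress=True)
p=env.camera_params('wrist');s=env.state();R=Rt(s)
print("cam in tool",R.T@(-np.array(p['R']).T@p['t']-s['ee_pos']),"view axis",R.T@np.array(p['R'])[2])
for t in [(181,545,400),(560,250,400),(565,310,330)]: print(shift(t))
E
```

```text
cam in tool [  76.13    0.42 -170.44] view axis [-0.28  0.    0.96]
[  0.06  -0.06 -18.67]
[-45.22 -16.06 -18.65]
[-43.8  -10.2  -11.66]
```

>>> jog_arm(steps=[0,0,0,-10,0,0,0,0,-18.6,0,0,-5,-1.8,-18.6,-5,0,-9,-3.2,-18.6,-10,0,-13.5,-4.8,-18.6,-15,0,-18,-6.4,-18.6,-21,0,-22.5,-8,-18.6,-21,0,-27,-9.6,-18.6,-21,0,-31.5,-11.2,-18.6,-21,0,-36,-12.8,-18.6,-21,0,-40.5,-14.4,-18.6,-21,0,-45,-16,-18.6,-21,0,-45,-16,-18.6,-21,0,-45,-16,-18.6,-21,0,-45,-16,-18.6,-21,0,-45,-16,-18.6,-21], force=10)

```text
time_s: 1.75
ee_pos: [556.9, 252.7, 400.4]
ee_rot: [180.0, 0.0, -177.3]
force: [0.1, 0.0, 0.3]
gripper_width: 91.2
```

```bash
python3 - <<'E'
from h import *
import pickle
s=env.state();p=env.camera_params('wrist');f=env.grab_frame('wrist')
pickle.dump((p,s),open('w1.pkl','wb'));cv2.imwrite('pics/w1.png',f[:,:,::-1]);print(s['ee_pos'],s['ee_rot'])
for X in [(569,313,223.5),(574,181.6,222)]:print(proj(p,X))
E
```

```text
[556.87353012 252.65517343 400.3888239 ] [ 1.79959693e+02  1.72784806e-03 -1.77315966e+02]
[366.09435065 189.20050609]
[261.84361522 188.03814148]
```

View pics/w1.png

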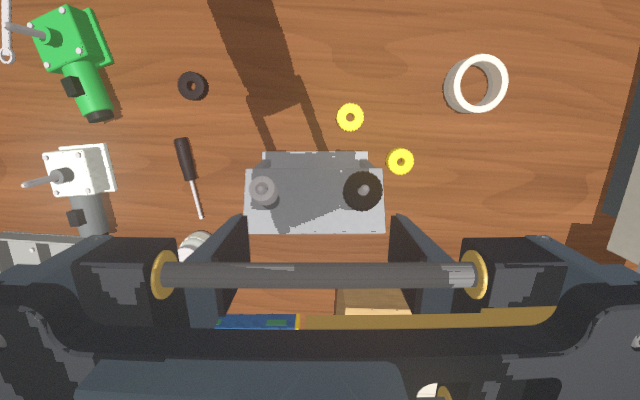

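The wrist view shows the roller on its peg at about (363,190) and the collar at about (262,189), both near the prediction. The rack is square to the picture. Next is a closer second view.

>>> jog_arm(steps=[0,3,0,4,0,0,6,0,9,0,0,6,0,9,0,0,6,0,9,0,0,6,0,9,0])

```text
time_s: 2.3
ee_pos: [500.3, 250.1, 313.1]
ee_rot: [179.9, 0.4, -177.4]
force: [0.9, -0.6, -0.6]
gripper_width: 91.4
```

```bash
python3 - <<'E'
from h import *
import pickle
s=env.state();p=env.camera_params('wrist');f=env.grab_frame('wrist')
pickle.dump((p,s),open('w2.pkl','wb'));cv2.imwrite('pics/w2.png',f[:,:,::-1]);print(s['ee_pos'],s['ee_rot'])
b=f[:,:,::-1]; a=cv2.imread('pics/w1.png')
q=[proj(p,X).astype(int)for X in [(572,313,215),(576,181.6,215)]];print(q)
def c(im,x,y):
    return cv2.resize(im[y-37:y+38,x-50:x+50],None,fx=4,fy=4,interpolation=cv2.INTER_CUBIC)
cv2.imwrite('pics/mos2.png',np.vstack([np.hstack([c(a,360,190),c(a,262,190)]),np.hstack([c(b,*q[0]),c(b,*q[1])])]))
E
```

```text
[500.32954402 250.09710934 313.1306921 ] [ 179.85400896    0.37122245 -177.38619903]
[array([374, 261]), array([250, 260])]
```

View pics/mos2.png

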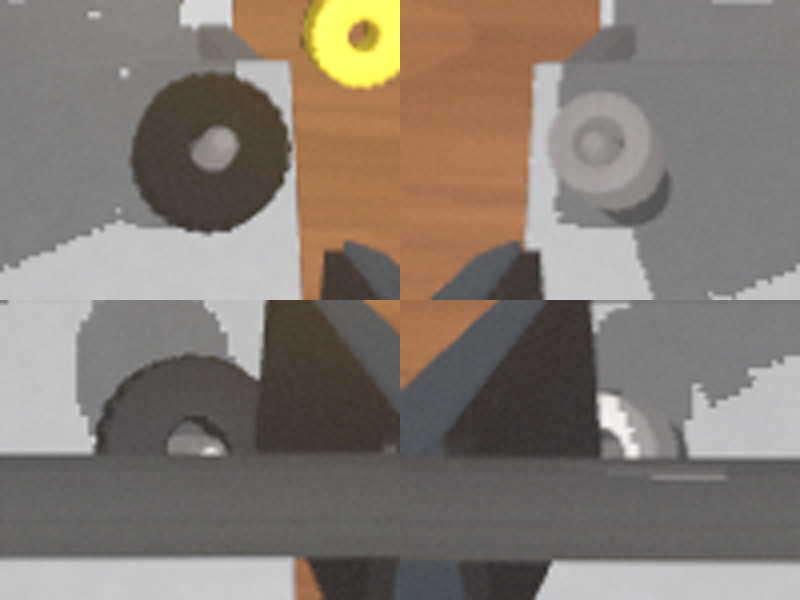

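View 2 is blocked by the gripper. View 1 gives the roller peg tip at (364.5,189.5) and the collar peg tip at (261.5,188.8). I'll combine these with the top and side views.

```bash
python3 - <<'E'
from h import *
import pickle
np.set_printoptions(precision=1,suppress=True)
T=env.camera_params('top');S=env.camera_params('side');W=pickle.load(open('w1.pkl','rb'))[0]
for n,a,b,w in [('rtip',(229.75,186.5),(304,122),(364.5,189.5)),('ctip',(276.25,185.25),(317.5,146.75),(261.5,188.75)),('rsil',(231.5,184.5),(306.25,126.25),(362.75,191))]:
    print(n,*tri([(T,a),(S,b),(W,w)]),'TW',tri([(T,a),(W,w)])[0],'SW',tri([(S,b),(W,w)])[0], 'W@226',atz(W,w,226))
E
```

```text
rtip [569.  312.  224.5] [np.float64(2.630568713993009), np.float64(1.9078452780964292), np.float64(1.1373145654379615)] TW [565.1 308.9 241.6] SW [569.9 310.7 224.9] W@226 [568.8 310.6 226. ]
ctip [574.4 181.4 222.6] [np.float64(2.6469035606499567), np.float64(2.277817061035648), np.float64(0.3825596531108718)] TW [572.2 182.  228.8] SW [575.8 181.1 222.3] W@226 [573.9 181.9 226. ]
rsil [575.9 311.8 207.4] [np.float64(1.7144830117472156), np.float64(1.8445961144510064), np.float64(0.1600638780491933)] TW [573.3 310.2 216.7] SW [576.8 311.8 207.1] W@226 [570.9 308.6 226. ]
```

```bash
python3 - <<'E'
from h import *
np.set_printoptions(precision=2,suppress=True)
for t in [(574,311,313),(574,311,194)]: print(shift(t))
E
```

```text
[-7.59  5.76  0.1 ]
[-7.51  5.72 12.  ]
```

>>> jog_arm(steps=[0,-4,3,0,0,0,-7.5,5.7,0,0,0,-7.5,5.7,0,0,0,-7.5,5.7,2,0,0,-7.5,5.7,4,0,0,-7.5,5.7,6,0,0,-7.5,5.7,8,0,0,-7.5,5.7,10,0,0,-7.5,5.7,11,0,0,-7.5,5.7,12,0,0,-7.5,5.7,12,0,0,-7.5,5.7,12,0])

```text
time_s: 3.55
ee_pos: [571.2, 309.3, 190.9]
ee_rot: [180.0, 0.1, -177.4]
force: [-0.5, -0.1, 0.7]
gripper_width: 91.1
```

```bash
python3 - <<'E'
from h import *
s=env.state();print(s['ee_pos'],s['ee_rot'],s['force'])
f=env.grab_frame('side')[:,:,::-1];w=env.grab_frame('wrist')[:,:,::-1]
a=cv2.resize(f[85:185,250:383],(800,600),interpolation=cv2.INTER_CUBIC)[:, :]
cv2.imwrite('pics/g1.png',np.vstack([cv2.resize(a,(480,360)),cv2.resize(w[180:380,200:440],(480,400))[:240]]))
E
```

```text
[571.232932   309.2504557  190.93831839] [ 1.79955957e+02  9.25016922e-02 -1.77439113e+02] [-0.45035379 -0.09283937  0.70511198]
```

View pics/g1.png

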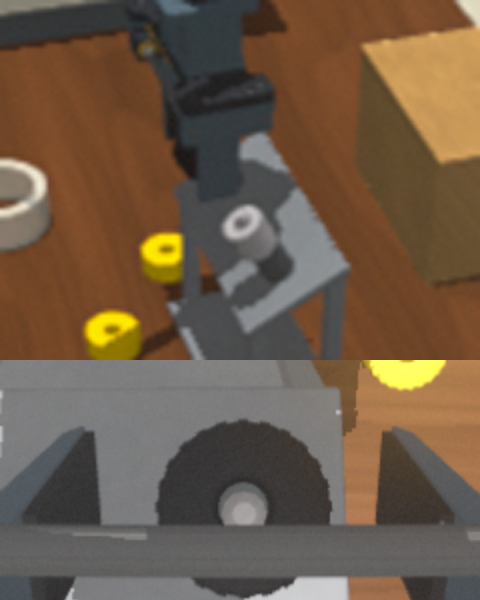

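The gripper straddles the roller, which is centred within about 1 mm. I'll raise 4 mm and close.

>>> jog_arm(steps=[0,0,0,-0.4,0,0.3,0,0,-0.4,0,0.6,0,0,-0.4,0,0.8,0,0,-0.4,0,0.8,0,0,-0.4,0,0.8,0,0,-0.4,0,0.8,0,0,-0.4,0,0.8,0,0,-0.4,0,0.8,0,0,-0.4,0,0.8,0,0,-0.4,0], force=12)

```text
time_s: 4.65
ee_pos: [570.6, 309.2, 193.9]
ee_rot: [180.0, 0.0, -177.4]
force: [1.3, 0.8, 0.7]
gripper_width: 50.7
```

>>> jog_arm(steps=[0.8,0.25,0,-0.87,0,0.8,0.5,0,-1.34,0,0.8,0.75,0,-1.81,0,0.8,1,0,-2.28,0,0.8,1.25,0,-2.75,0,0.8,1.5,0,-3.22,0,0.8,1.75,0,-3.7,0,0.8,2,0,-4.16,0,0.8,2.4,0,-4.9,0,0.8,3,0,-6,0,0.8,5,0,-7.5,0,0.8,8,0,-7.5,0,0.8,11,-3,-7.5,0,0.8,11,-6,-7.5,0,0.8,11,-6,-7.5,0,0.8,11,-6,-7.5,0])

```text
time_s: 6.25
ee_pos: [463.5, 244.2, 270.1]
ee_rot: [179.9, 0.1, -177.5]
force: [0.2, 1.5, 0.0]
gripper_width: 50.7
```

```bash
python3 - <<'E'
from h import *
np.set_printoptions(precision=2,suppress=True)
s=env.state();print(s['ee_pos'],s['force'],s['gripper_width'])
for t in [(450,140,260),(450,140,60)]: print(shift(t))
w=env.grab_frame('wrist')[:,:,::-1]; f=env.grab_frame('side')[:,:,::-1]
cv2.imwrite('pics/l1.png',np.hstack([cv2.resize(w[200:400,200:440],(480,400)),cv2.resize(f[80:180,240:320],(320,400),interpolation=cv2.INTER_CUBIC)]))
E
```

```text
[463.47 244.19 270.06] [0.24 1.49 0.02] 50.68243300488255
[  1.8  -10.35   0.99]
[  1.84 -10.38  20.99]
```

View pics/l1.png

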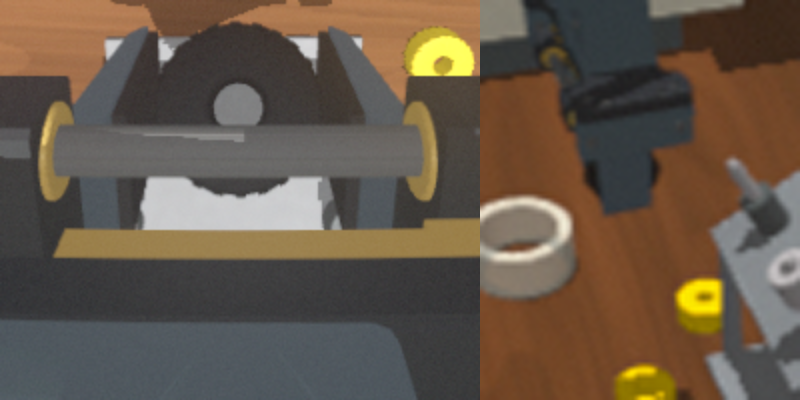

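>>> jog_arm(steps=[0.8,1.8,-5,3,0,0.8,1.8,-10.4,6,0,0.8,1.8,-10.4,10,0,0.8,1.8,-10.4,14,0,0.8,1.8,-10.4,18,0,0.8,1.8,-10.4,21,0,0.8,1.8,-10.4,23,0,0.8,1.8,-10.4,24,0,0.8,1.8,-10.4,24,0,0.8,1.8,-10.4,24,0], force=8)

```text
time_s: 7.35
ee_pos: [451.0, 140.0, 29.5]
ee_rot: [180.0, 0.1, -177.4]
force: [0.5, 0.1, -1.7]
gripper_width: 50.7
```

>>> jog_arm(steps=[0.8,0,0,0.5,0,0.8,0,0,1,0,0.8,0,0,1.4,0,0.8,0,0,1.6,0,0.8,0,0,1.8,0,0.8,0,0,1.8,0], force=6)

```text
time_s: 7.95
ee_pos: [449.9, 139.4, 10.7]
ee_rot: [180.0, -0.0, -177.4]
force: [1.2, -0.9, -0.3]
gripper_width: 50.5
```

>>> jog_arm(steps=[0.8,-0.05,0,0.1,0,0.8,-0.1,0,0.2,0,0.8,-0.15,0,0.3,0,0.8,-0.2,0,0.4,0,0.8,-0.2,0,0.4,0])

```text
time_s: 8.45
ee_pos: [453.1, 139.7, 7.2]
ee_rot: [180.0, 0.1, -177.4]
force: [2.1, -0.0, 3.7]
gripper_width: 50.9
```

Contact shows 3.7 N up, so the roller is pivoting. Continuing.

>>> jog_arm(steps=[0.8,0,0,0.1,0,0.8,0,0,0.2,0,0.8,0,0,0.3,0,0.8,0,0,0.35,0,0.8,0,0,0.4,0,0.8,0,0,0.4,0,0.8,0,0,0.4,0])

```text
time_s: 9.15
ee_pos: [451.8, 139.5, 2.8]
ee_rot: [180.0, -0.0, -177.4]
force: [0.6, 0.1, 1.3]
gripper_width: 50.6
```

```bash
python3 - <<'E'
from h import *
f=env.grab_frame('side')[:,:,::-1];w=env.grab_frame('wrist')[:,:,::-1]
S=env.camera_params('side');x,y=proj(S,(453,140,20)).astype(int);print(x,y,env.state()['force'],env.state()['ee_pos'])
cv2.imwrite('pics/p1.png',np.hstack([cv2.resize(w[200:400,200:440],(480,400)),cv2.resize(f[y-40:y+40,x-32:x+32],(320,400),interpolation=cv2.INTER_CUBIC)]))
E
```

```text
283 213 [ 1.17626407 -0.27998751  1.22080597] [451.79196342 139.51525817   2.81932939]
```

View pics/p1.png

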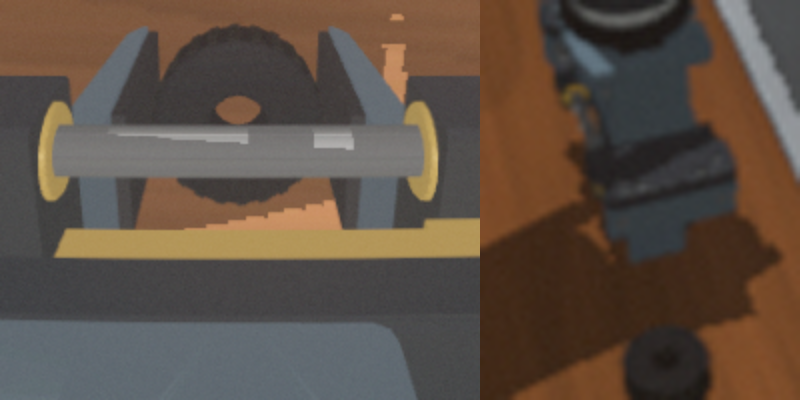

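The roller is almost flat, with bench visible through the bore, and the force is down to 1.2 N. I'll open, turn 90° and squeeze again so that it is centred both ways.

>>> jog_arm(steps=[0.4,0,0,0,0,0.4,0,0,0,0,0.2,0,0,-0.1,0,0.2,0,0,-0.2,0,0.2,0,0,-0.2,8,0.2,0,0,-0.2,16,0.2,0,0,-0.2,24,0.2,0,0,-0.2,32,0.2,0,0,-0.2,40,0.2,0,0,-0.2,48,0.2,0,0,-0.2,56,0.2,0,0,-0.2,64,0.2,0,0,-0.2,72,0.2,0,0,-0.2,80,0.2,0,0,-0.2,90,0.2,0,0,-0.2,90,0.2,0,0,-0.2,90])

```text
time_s: 10.95
ee_pos: [452.0, 139.5, 5.0]
ee_rot: [-180.0, -0.0, 92.7]
force: [-0.1, -0.1, -0.3]
gripper_width: 73.0
```

>>> jog_arm(steps=[0.4,0,0,0,0,0.8,0,0,0,0,0.8,0,0,0,0,0.8,0,0,0,0,0.8,0,0,0,0,0.8,0,0,0,0,0.8,0,0,0,0,0.8,0,0,0,0], force=12)

```text
time_s: 11.75
ee_pos: [452.1, 139.6, 5.0]
ee_rot: [180.0, -0.0, 92.6]
force: [0.2, 0.6, 0.4]
gripper_width: 48.4
```

```bash
python3 - <<'E'
from h import *
np.set_printoptions(precision=2,suppress=True)
for t in [(452,139,260),(605,-295,260)]: print(shift(t))
E
```

```text
[ -0.05  -0.01 -25.5 ]
[-44.09  13.34 -25.51]
```

>>> jog_arm(steps=[0.8,0,0,-0.5,0,0.8,0,0,-1.5,0,0.8,0,0,-4,0,0.8,0,0,-8,0,0.8,0,0,-12,0,0.8,0,0,-16,0,0.8,0,0,-20,0,0.8,0,0,-24,0,0.8,0,0,-25.5,0,0.8,0,0,-25.5,0])

```text
time_s: 12.75
ee_pos: [453.1, 139.8, 263.3]
ee_rot: [179.6, -0.1, 92.6]
force: [-0.1, 0.1, -1.7]
gripper_width: 49.0
```

>>> jog_arm(steps=[0.8,-4,1.2,0,0,0.8,-8,2.4,0,0,0.8,-12,3.6,0,0,0.8,-16,4.8,0,0,0.8,-20,6,0,0,0.8,-24,7.2,0,0,0.8,-28,8.4,0,0,0.8,-32,9.6,0,0,0.8,-36,10.8,0,0,0.8,-40,12,0,0,0.8,-44,13.3,0,0,0.8,-44,13.3,0,0,0.8,-44,13.3,0,0,0.8,-44,13.3,0,0,0.8,-44,13.3,0,0])

```text
time_s: 14.25
ee_pos: [604.2, -292.7, 260.0]
ee_rot: [-180.0, -0.0, 92.6]
force: [0.3, -0.1, -0.7]
gripper_width: 48.3
```

```bash
python3 - <<'E'
from h import *
import pickle
s=env.state();p=env.camera_params('wrist');f=env.grab_frame('wrist')[:,:,::-1]
pickle.dump((p,s),open('u1.pkl','wb'));cv2.imwrite('pics/u1.png',f);print(s['ee_pos'],s['ee_rot'])
for X in [(604.5,-221,151),(604.5,-221,85)]:print(proj(p,X))
x,y=proj(p,(604.5,-221,120)).astype(int);x0,y0=max(x-60,0),max(y-80,0);print(x0,y0)
c=f[y0:y0+150,x0:x0+120]
cv2.imwrite('pics/u1c.png',np.hstack([cv2.resize(c,(480,600),interpolation=cv2.INTER_CUBIC)]+[np.vstack([cv2.resize(f[200:400,200:440],(300,250)),np.zeros((350,300,3),np.uint8)])]))
E
```

```text
[ 604.16994359 -292.68679007  259.96400688] [-1.79970338e+02 -3.75181567e-02  9.26371847e+01]
[320.58063006 121.03442214]
[320.18709091 119.83648015]
260 40
```

View pics/u1c.png

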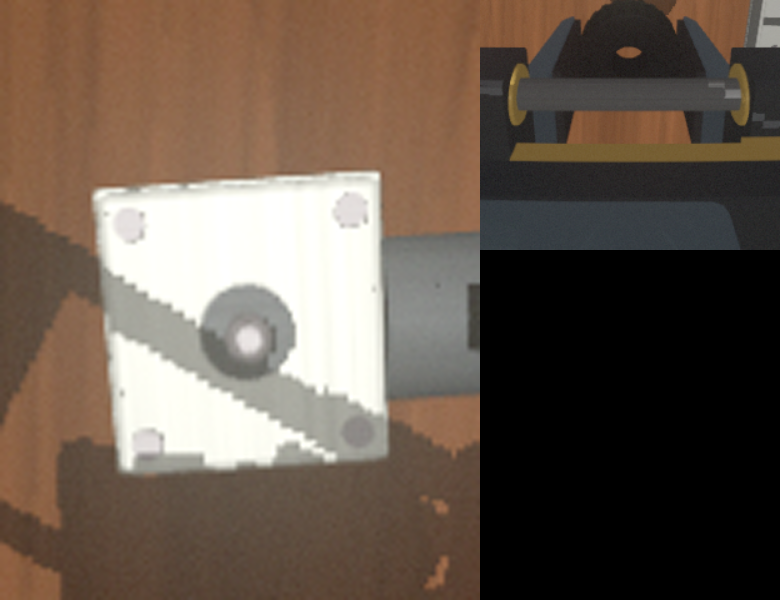

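The wrist camera is almost straight above the shaft: tip at (322.3,125), boss centre at (322,123). The roller is held square.

```bash
python3 - <<'E'
from h import *
import pickle
np.set_printoptions(precision=2,suppress=True)
W=pickle.load(open('u1.pkl','rb'))[0];T=env.camera_params('top');S=env.camera_params('side')
print(atz(W,(322.25,125),151),atz(W,(322,123),85))
print(tri([(T,(414.5,178.5)),(S,(378,271.25)),(W,(322.25,125))]),tri([(T,(410,181)),(S,(375.25,286)),(W,(322,123))]))
print(atz(T,(414.5,178.5),151),atz(S,(378,271.25),151))
for t in [(605.5,-222.5,260),(605.5,-222.5,190)]: print(shift(t))
E
```

```text
[ 606.27 -224.6   151.  ] [ 606.8  -224.52   85.  ]
(array([ 605.18, -222.79,  149.01]), [np.float64(2.5489913758063905), np.float64(0.9496516968361104), np.float64(2.1899230194217805)]) (array([ 605.17, -221.94,   85.79]), [np.float64(3.5727309506458362), np.float64(1.3531785810711576), np.float64(3.0269572264443583)])
[ 602.99 -220.67  151.  ] [ 605.39 -223.46  151.  ]
[7.01 0.44 0.02]
[7.01 0.44 7.02]
```

```bash
python3 - <<'E'
from h import *
import pickle
np.set_printoptions(precision=1,suppress=True)
W,s=pickle.load(open('u1.pkl','rb'));R=Rt(s)
P=lambda x,y,z:proj(W,s['ee_pos']+R@np.array([x,y,z]))
# tool z: top face at -19, bottom +5
print('bore top ctr',P(0,0,-19),'bore near edge top',P(8,0,-19),'bot edge',P(8,0,5),'rim top',P(25,0,-19),'rim bot',P(25,0,5),'rim sides',P(0,25,-19),P(0,-25,-19))
g=cv2.cvtColor(cv2.imread('pics/u1.png'),cv2.COLOR_BGR2GRAY)
print(g[180:270,319].tolist());print(g[225,270:370].tolist())
print(g[241,300:340].tolist())
E
```

```text
bore top ctr [315.7 252. ] bore near edge top [315.7 239.5] bot edge [316.  224.1] rim top [315.6 211.6] rim bot [315.9 199.4] rim sides [358.4 251.9] [273.1 252. ]
[79, 75, 76, 73, 75, 74, 73, 72, 70, 70, 69, 72, 68, 66, 63, 66, 67, 68, 58, 54, 52, 48, 44, 50, 51, 45, 46, 45, 47, 43, 44, 45, 47, 44, 44, 41, 39, 35, 45, 40, 39, 34, 41, 40, 32, 38, 36, 41, 32, 35, 41, 32, 39, 37, 36, 30, 31, 64, 96, 97, 101, 101, 99, 101, 99, 99, 58, 28, 30, 26, 30, 28, 32, 30, 34, 32, 33, 29, 31, 28, 33, 30, 44, 61, 67, 69, 70, 69, 72, 69]
[64, 52, 41, 41, 39, 39, 40, 44, 42, 35, 51, 78, 51, 32, 36, 31, 38, 37, 34, 35, 35, 38, 37, 42, 35, 40, 37, 37, 41, 39, 39, 33, 39, 40, 36, 34, 42, 38, 33, 40, 38, 36, 36, 38, 38, 35, 37, 41, 35, 38, 38, 37, 37, 34, 40, 39, 36, 35, 38, 42, 32, 37, 40, 35, 37, 44, 38, 39, 40, 41, 35, 37, 34, 35, 39, 39, 42, 36, 38, 35, 35, 35, 32, 39, 34, 33, 88, 58, 42, 41, 37, 33, 34, 38, 36, 40, 42, 60, 67, 64]
[29, 41, 32, 35, 40, 34, 28, 30, 32, 86, 90, 95, 98, 96, 98, 96, 91, 91, 95, 101, 101, 101, 100, 97, 99, 95, 98, 96, 96, 48, 33, 31, 33, 35, 35, 27, 37, 37, 37, 37]
```

```bash
python3 - <<'E'
from h import *
np.set_printoptions(precision=2,suppress=True)
print(shift((604,-224.6,260)))
E
```

```text
[6.81 0.28 0.02]
```

>>> jog_arm(steps=[0.8,3,0.15,0,0,0.8,5.5,0.3,0,0,0.8,6.8,0.3,0,0,0.8,6.8,0.3,3,0,0.8,6.8,0.3,6,0,0.8,6.8,0.3,8.5,0,0.8,6.8,0.3,9.5,0,0.8,6.8,0.3,9.5,0,0.8,6.8,0.3,9.5,0])

```text
time_s: 15.2
ee_pos: [605.3, -226.3, 166.3]
ee_rot: [179.9, 0.1, 92.6]
force: [-0.2, 1.0, -1.1]
gripper_width: 48.5
```

```bash
python3 - <<'E'
from h import *
np.set_printoptions(precision=2,suppress=True)
s=env.state();print(s['ee_pos'],s['force'],s['torque'])
f=env.grab_frame('side')[:,:,::-1];w=env.grab_frame('wrist')[:,:,::-1];t=env.grab_frame('top')[:,:,::-1]
S=env.camera_params('side');x,y=proj(S,(604,-224,145)).astype(int);print(x,y)
cv2.imwrite('pics/i1.png',np.hstack([cv2.resize(f[y-45:y+30,x-30:x+30],(480,600),interpolation=cv2.INTER_CUBIC),np.vstack([cv2.resize(w[190:290,260:380],(300,250),interpolation=cv2.INTER_CUBIC),np.zeros((350,300,3),np.uint8)])]))
E
```

```text
[ 605.29 -226.3   166.25] [-0.16  0.97 -1.06] [-0.11 -0.01  0.02]
377 273
```

View pics/i1.png

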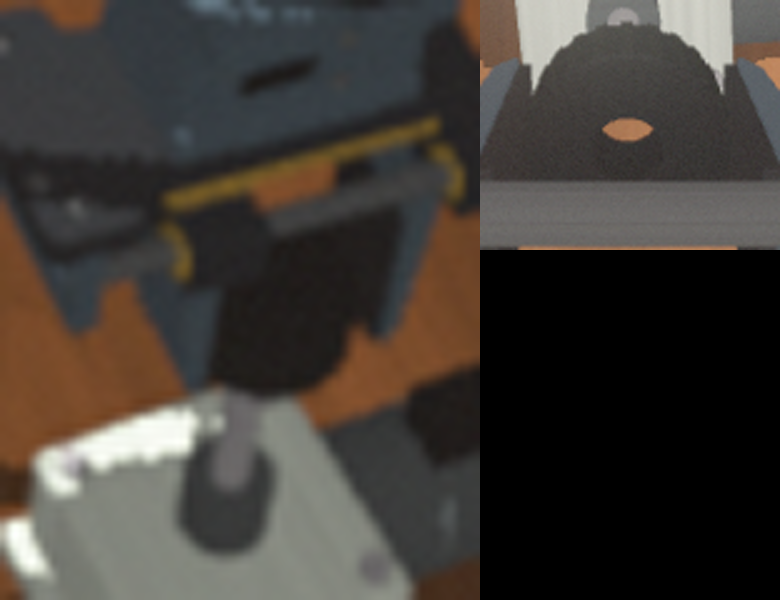

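```bash
python3 - <<'E'
from h import *
np.set_printoptions(precision=1,suppress=True)
W=env.camera_params('wrist');s=env.state();R=Rt(s);S=env.camera_params('side')
for xy in [(604,-224.6),(606,-224.6),(604,-210),(604,-200)]:
  print(xy,[proj(W,(*xy,z)) for z in (60,85,118,151)])
P=lambda x,y,z:proj(W,s['ee_pos']+R@np.array([x,y,z]))
print(P(25,0,5),P(25,0,-19),P(8,0,-19),P(0,0,-19), s['ee_pos'])
for z in (85,151): print(proj(S,(604,-224.6,z)),proj(S,(604,-220,z)))
print('side roller bottom',proj(S,s['ee_pos']+[0,0,-5]), 'origin crop',347,228)
w=env.grab_frame('wrist')[:,:,::-1];cv2.imwrite('pics/i2.png',cv2.resize(w[100:250,220:420],(800,600),interpolation=cv2.INTER_CUBIC))
E
```

```text
(604, -224.6) [array([315.2, 192.3]), array([315. , 199.5]), array([314.7, 211.2]), array([314.2, 226.7])]
(606, -224.6) [array([317.2, 192.4]), array([317.2, 199.6]), array([317.1, 211.3]), array([317.1, 226.8])]
(604, -210) [array([315.8, 178.1]), array([315.7, 184.1]), array([315.4, 193.9]), array([315.1, 206.9])]
(604, -200) [array([316.3, 168.2]), array([316.1, 173.3]), array([315.9, 181.6]), array([315.7, 192.8])]
[316.  199.4] [315.6 211.6] [315.7 239.5] [315.7 252. ] [ 605.4 -226.4  166.7]
[374.8 287.6] [374.1 286. ]
[377.6 271.8] [376.9 270.2]
side roller bottom [379.  269.6] origin crop 347 228
```

View pics/i2.png

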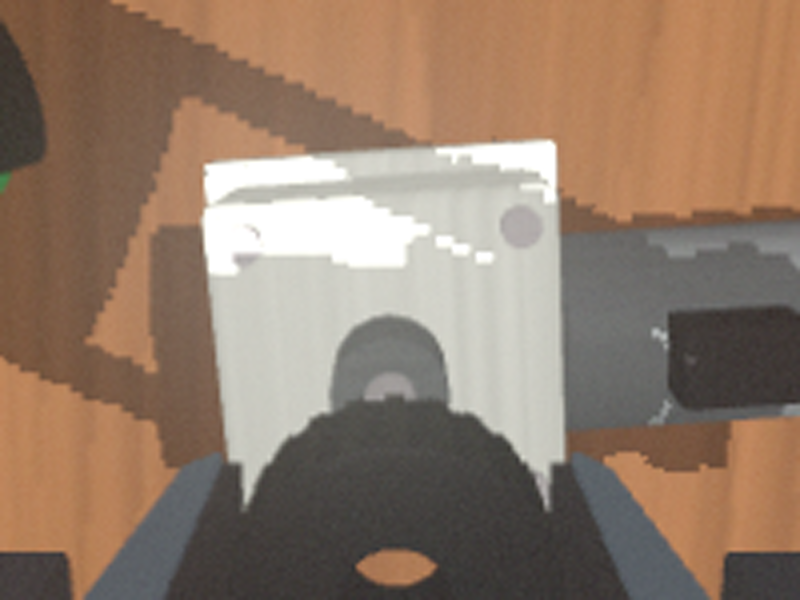

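The boss centre appears at column 317.7, the shaft base at (317.5,193) and the held bore at column 319.3, so the roller is within about 1.5 mm of the axis. I'll nudge 1 mm each way and lower with force checks.

>>> jog_arm(steps=[0.8,0.1,-0.1,0.2,0,0.8,0.1,-0.1,0.5,0,0.8,0.1,-0.1,0.8,0,0.8,0.1,-0.1,1.1,0,0.8,0.1,-0.1,1.4,0,0.8,0.1,-0.1,1.7,0,0.8,0.1,-0.1,1.7,0])

```text
time_s: 16.1
ee_pos: [603.2, -225.0, 147.3]
ee_rot: [-179.9, -0.0, 92.6]
force: [-0.2, -0.4, -0.6]
gripper_width: 48.8
```

It is past the cone with no force. Continuing down.

>>> jog_arm(steps=[0.8,0,0,0.4,0,0.8,0,0,0.8,0,0.8,0,0,1.2,0,0.8,0,0,1.6,0,0.8,0,0,2,0,0.8,0,0,2,0])

```text
time_s: 16.7
ee_pos: [603.1, -224.9, 127.1]
ee_rot: [-179.9, -0.0, 92.6]
force: [-0.0, -0.1, -1.7]
gripper_width: 49.0
```

>>> jog_arm(steps=[0.8,0,0,0.5,0,0.8,0,0,1,0,0.8,0,0,1.5,0,0.8,0,0,2,0,0.8,0,0,2.5,0,0.8,0,0,2.9,0,0.8,0,0,3.2,0,0.8,0,0,3.3,0,0.8,0,0,3.4,0,0.8,0,0,3.4,0])

```text
time_s: 17.7
ee_pos: [603.6, -225.1, 94.0]
ee_rot: [180.0, -0.0, 92.6]
force: [0.5, 0.2, -0.8]
gripper_width: 48.8
```

>>> jog_arm(steps=[0.8,0,0,0.1,0,0.8,0,0,0.2,0,0.8,0,0,0.3,0,0.8,0,0,0.3,0])

```text
time_s: 18.1
ee_pos: [603.4, -225.0, 90.8]
ee_rot: [-180.0, -0.0, 92.6]
force: [-0.2, -0.0, -1.2]
gripper_width: 48.6
```

>>> jog_arm(steps=[0.8,0,0,0.05,0,0.8,0,0,0.1,0,0.8,0,0,0.15,0,0.8,0,0,0.2,0,0.8,0,0,0.2,0])

```text
time_s: 18.6
ee_pos: [603.6, -225.1, 90.0]
ee_rot: [180.0, 0.0, 92.6]
force: [-1.7, 0.7, 5.8]
gripper_width: 48.6
```

Contact shows 5.8 N at TCP z = 90.0, as predicted for home. I'll release and rise.

>>> jog_arm(steps=[0.6,0,0,0.2,0,0.3,0,0,0.1,0,0.3,0,0,0,0,0.3,0,0,0,0,0.3,0,0,-1,0,0.3,0,0,-3,0,0.3,0,0,-6,0,0.3,0,0,-10,0,0.3,0,0,-14,0,0.3,0,0,-18,0,0.3,0,0,-22,0,0,0,0,-22,0,0,0,0,-22,0])

```text
time_s: 19.9
ee_pos: [603.8, -225.1, 310.4]
ee_rot: [179.9, 0.1, 92.6]
force: [0.3, 0.1, -0.9]
gripper_width: 76.7
```

```bash
python3 - <<'E'
from h import *
np.set_printoptions(precision=2,suppress=True)
s=env.state();print(s['ee_pos'],s['gripper_width'],s['time_s'])
for t in [(577,180,313)]: print(shift(t))
E
```

```text
[ 603.75 -225.14  310.41] 76.73997748019353 19.9
[40.59 -0.86 -0.3 ]
```

>>> jog_arm(steps=[0,4,0,0,-8,0,8,0,0,-16,0,12,0,0,-24,0,16,0,0,-32,0,20,0,0,-40,0,24,0,0,-48,0,28,0,0,-56,0,32,0,0,-64,0,36,0,0,-72,0,40,-0.8,0,-80,0,40.6,-0.8,0,-88,0,40.6,-0.8,0,-90,0,40.6,-0.8,0,-90,0,40.6,-0.8,0,-90])

```text
time_s: 21.3
ee_pos: [576.9, 179.9, 307.7]
ee_rot: [-180.0, -0.1, -177.5]
force: [0.2, 0.3, -0.3]
gripper_width: 91.4
```

```bash
python3 - <<'E'
from h import *
np.set_printoptions(precision=2,suppress=True)
s=env.state();print(s['ee_pos'],s['ee_rot'])
for t in [(578,181,197.5)]: print(shift(t))
E
```

```text
[576.93 179.93 307.73] [-179.97   -0.13 -177.5 ]
[-0.14  0.11 11.02]
```

>>> jog_arm(steps=[0,-0.1,0.1,2.5,0,0,-0.1,0.1,5,0,0,-0.1,0.1,7.5,0,0,-0.1,0.1,9.5,0,0,-0.1,0.1,10.5,0,0,-0.1,0.1,10.9,0,0.3,-0.1,0.1,10.9,0,0.5,-0.1,0.1,10.9,0,0.5,-0.1,0.1,10.9,0])

```text
time_s: 22.2
ee_pos: [578.9, 181.4, 201.1]
ee_rot: [180.0, 0.1, -177.4]
force: [0.8, 0.2, -0.4]
gripper_width: 69.9
```

>>> jog_arm(steps=[0.6,0,0,0,0,0.7,0,0,0,0,0.8,0,0,0,0,0.95,0,0,0,0,0.95,0,0,0,0,0.95,0,0,0,0,0.95,0,0,0,0,0.95,0,0,0,0], force=12)

```text
time_s: 23.0
ee_pos: [578.3, 181.2, 200.0]
ee_rot: [180.0, 0.0, -177.4]
force: [0.1, 0.5, 0.3]
gripper_width: 32.8
```

>>> jog_arm(steps=[0.95,0.25,0,-0.47,0,0.95,0.5,0,-0.94,0,0.95,0.75,0,-1.41,0,0.95,1,0,-1.88,0,0.95,1.25,0,-2.35,0,0.95,1.5,0,-2.82,0,0.95,1.75,0,-3.3,0,0.95,2,0,-3.76,0,0.95,2.4,0,-4.5,0,0.95,3,0,-5.6,0,0.95,5,0,-7,0,0.95,8,0,-7,0,0.95,11,0,-7,0,0.95,12.5,-2,-7,0,0.95,12.5,-4,-7,0,0.95,12.5,-4,-7,0,0.95,12.5,-4,-7,0])

```text
time_s: 24.7
ee_pos: [455.3, 135.9, 270.7]
ee_rot: [179.9, 0.1, -177.5]
force: [-0.1, 0.5, -2.1]
gripper_width: 32.4
```

```bash
python3 - <<'E'
from h import *
np.set_printoptions(precision=2,suppress=True)
s=env.state();print(s['ee_pos'],s['force'],s['gripper_width'])
print(shift((450,140,40)))
w=env.grab_frame('wrist')[:,:,::-1]; f=env.grab_frame('side')[:,:,::-1]
S=env.camera_params('side');x,y=proj(S,s['ee_pos']).astype(int);u,v=proj(S,(603,-225,110)).astype(int)
r=lambda c,x,y:cv2.resize(c,(x,y),interpolation=cv2.INTER_CUBIC)
cv2.imwrite('pics/l2.png',np.hstack([r(w[200:300,260:380],480,400),np.vstack([r(f[y-32:y+18,x-40:x+40],320,200),r(f[v-25:v+25,u-40:u+40],320,200)])]))
E
```

```text
[455.28 135.89 270.71] [-0.13  0.49 -2.14] 32.405800008381654
[ 0.54  0.41 23.07]
```

View pics/l2.png

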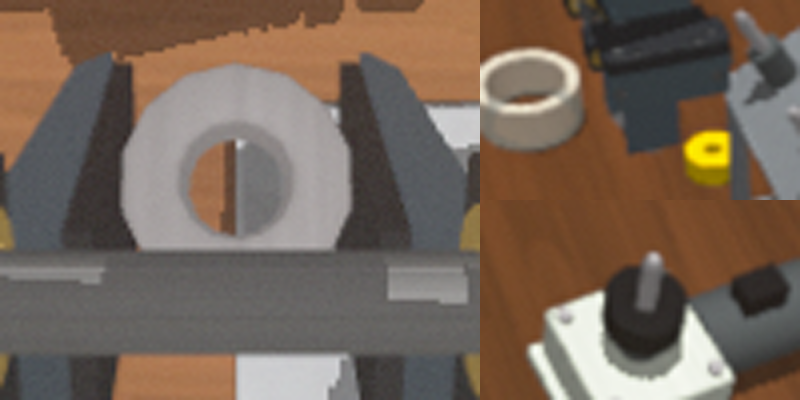

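The picture shows the new roller flat on the boss. The collar is held securely and tilted, as expected. Next I'll stand it upright on the same free spot of bench.

>>> jog_arm(steps=[0.95,0.5,0.4,4,0,0.95,0.5,0.4,8,0,0.95,0.5,0.4,12,0,0.95,0.5,0.4,16,0,0.95,0.5,0.4,20,0,0.95,0.5,0.4,22,0,0.95,0.5,0.4,23,0,0.95,0.5,0.4,24,0,0.95,0.5,0.4,24.5,0,0.95,0.5,0.4,24.7,0,0.95,0.5,0.4,24.7,0], force=8)

```text
time_s: 25.9
ee_pos: [450.6, 139.6, 23.4]
ee_rot: [180.0, 0.1, -177.4]
force: [0.3, 0.1, -1.0]
gripper_width: 32.2
```

>>> jog_arm(steps=[0.95,0,0,0.2,0,0.95,0,0,0.4,0,0.95,0,0,0.6,0,0.95,0,0,0.8,0,0.95,0,0,0.8,0], force=6)

```text
time_s: 26.4
ee_pos: [449.8, 139.4, 14.7]
ee_rot: [-180.0, -0.0, -177.4]
force: [0.2, 0.1, -1.5]
gripper_width: 32.2
```

>>> jog_arm(steps=[0.95,0,0,0.15,0,0.95,-0.1,0,0.2,0,0.95,-0.2,0,0.25,0,0.95,-0.3,0,0.3,0,0.95,-0.4,0,0.3,0,0.95,-0.4,0,0.3,0])

```text
time_s: 27.0
ee_pos: [454.3, 139.7, 12.0]
ee_rot: [180.0, 0.0, -177.4]
force: [-1.8, -0.6, 1.2]
gripper_width: 32.4
```

>>> jog_arm(steps=[0.95,-0.15,0,0.05,0,0.95,-0.3,0,0.1,0,0.95,-0.45,0,0.15,0,0.95,-0.6,0,0.2,0,0.95,-0.7,0,0.2,0,0.95,-0.7,0,0.2,0])

```text
time_s: 27.6
ee_pos: [461.5, 140.0, 9.9]
ee_rot: [180.0, 0.0, -177.4]
force: [-0.3, -0.2, -0.2]
gripper_width: 32.7
```

>>> jog_arm(steps=[0.95,-0.05,0,0.05,0,0.95,-0.1,0,0.1,0,0.95,-0.15,0,0.15,0,0.95,-0.2,0,0.2,0,0.95,-0.2,0,0.2,0])

```text
time_s: 28.1
ee_pos: [463.7, 140.1, 8.1]
ee_rot: [180.0, 0.1, -177.4]
force: [0.9, -1.3, 2.7]
gripper_width: 32.5
```

```bash
python3 - <<'E'
from h import *
s=env.state();print(s['ee_pos'],s['force'])
w=env.grab_frame('wrist')[:,:,::-1]
cv2.imwrite('pics/p2.png',cv2.resize(w[200:300,260:380],(600,500),interpolation=cv2.INTER_CUBIC))
E
```

```text
[463.68535442 140.11508685   8.10292674] [ 0.92728204 -1.28810479  2.72502491]
```

View pics/p2.png

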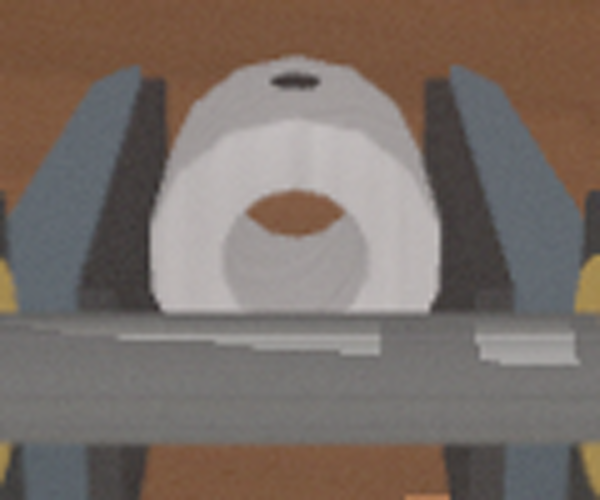

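The collar has turned most of the way: the visible bore gap suggests about 8° of tilt left. I'll press and drag a little more.

>>> jog_arm(steps=[0.95,-0.1,0,0.05,0,0.95,-0.2,0,0.1,0,0.95,-0.3,0,0.15,0,0.95,-0.4,0,0.2,0,0.95,-0.4,0,0.2,0])

```text
time_s: 28.65
ee_pos: [466.2, 140.2, 5.9]
ee_rot: [-180.0, -0.1, -177.4]
force: [-2.4, 0.5, 4.9]
gripper_width: 32.6
```

```bash
python3 - <<'E'
from h import *
s=env.state();W=env.camera_params('wrist');print(s['ee_pos'],s['force']);R=Rt(s)
zt=s['ee_pos'][2]
# expected upright collar standing on bench at TCP xy: top rim / bottom rim rows along camera side
P=lambda x,z:proj(W,[s['ee_pos'][0],s['ee_pos'][1],0]+R@np.array([x,0,0])+[0,0,z])[1]
print('rows: outer top',P(17,32),'outer bot',P(17,0),'bore top near',P(8,32),'bore bot far',P(-8,0))
g=env.grab_frame('wrist').mean(2).astype(int);print(g[200:265,318].tolist())
E
```

```text
[466.15825886 140.19950777   5.883537  ] [-2.35933855  0.51555052  4.88741152]
rows: outer top 227.01414755019414 outer bot 208.38699215994026 bore top near 242.1690642551183 bore bot far 243.493930760367
[89, 88, 89, 90, 89, 92, 89, 90, 89, 132, 156, 158, 155, 156, 123, 72, 58, 56, 102, 154, 161, 160, 157, 161, 161, 161, 166, 182, 186, 182, 180, 179, 179, 178, 178, 178, 177, 177, 178, 177, 152, 106, 95, 95, 142, 158, 158, 159, 160, 159, 157, 161, 161, 161, 158, 161, 159, 160, 160, 158, 160, 159, 132, 100, 114]
```

It is now upright within about 2°: rim rows 209 and 227 against 208 and 227 predicted, and bore gap 4 px against 1.3. I'll release, turn 90° and regrip.

>>> jog_arm(steps=[0.85,0,0,0,0,0.6,0,0,0,0,0.6,0,0,0,0,0.4,0,0,-0.1,0,0.4,0,0,-0.1,8,0.4,0,0,-0.1,16,0.4,0,0,-0.1,24,0.4,0,0,-0.1,32,0.4,0,0,-0.1,40,0.4,0,0,-0.1,48,0.4,0,0,-0.1,56,0.4,0,0,-0.1,64,0.4,0,0,-0.1,72,0.4,0,0,-0.1,80,0.4,0,0,-0.1,88,0.4,0,0,-0.1,90,0.4,0,0,-0.1,90,0.4,0,0,-0.1,90])

```text
time_s: 30.5
ee_pos: [467.1, 140.2, 6.9]
ee_rot: [180.0, -0.0, 92.6]
force: [-0.7, -0.1, 0.1]
gripper_width: 54.8
```

>>> jog_arm(steps=[0.5,0,0,0,0,0.6,0,0,0,0,0.7,0,0,0,0,0.95,0,0,0,0,0.95,0,0,0,0,0.95,0,0,0,0,0.95,0,0,0,0,0.95,0,0,0,0], force=12)

```text
time_s: 31.3
ee_pos: [467.1, 140.2, 6.9]
ee_rot: [180.0, -0.0, 92.6]
force: [-0.6, 0.0, -0.3]
gripper_width: 32.7
```

```bash
python3 - <<'E'
from h import *
np.set_printoptions(precision=2,suppress=True)
print(env.state()['ee_pos'])
print(shift((603.5,-225,270)))
W=env.camera_params('wrist');s=env.state();R=Rt(s)
P=lambda x,z:proj(W,[s['ee_pos'][0],s['ee_pos'][1],0]+R@np.array([x,0,0])+[0,0,z])
print('outer top',P(17,32),'outer bot',P(17,0),'bore top near',P(8,32),'bore bot far',P(-8,0))
f=env.grab_frame('wrist');g=f.mean(2).astype(int);cv2.imwrite('pics/c3.png',f[:,:,::-1]);print(g[200:265,318].tolist());print(g[233,280:360].tolist())
E
```

```text
[467.05 140.21   6.91]
[-37.09  12.   -26.31]
outer top [315.6  229.09] outer bot [316.05 210.22] bore top near [315.65 244.09] bore bot far [316.15 245.02]
[83, 81, 80, 82, 83, 81, 82, 83, 81, 80, 78, 80, 137, 146, 147, 144, 142, 147, 147, 146, 148, 148, 145, 144, 148, 143, 144, 147, 147, 149, 163, 173, 171, 168, 167, 166, 164, 163, 166, 168, 168, 165, 163, 134, 97, 84, 139, 145, 145, 147, 143, 145, 142, 144, 143, 144, 144, 144, 140, 143, 143, 147, 120, 90, 95]
[92, 91, 83, 61, 56, 56, 55, 55, 55, 56, 55, 58, 55, 61, 126, 139, 144, 142, 144, 145, 144, 144, 147, 148, 150, 160, 166, 170, 169, 169, 169, 169, 167, 166, 167, 168, 166, 168, 168, 167, 167, 168, 166, 168, 169, 170, 169, 169, 169, 169, 170, 167, 159, 151, 149, 146, 144, 144, 145, 145, 142, 144, 140, 138, 82, 57, 57, 56, 54, 57, 53, 55, 54, 58, 58, 78, 89, 93, 92, 91]
```

>>> jog_arm(steps=[0.95,0,0,-0.5,0,0.95,0,0,-1.5,0,0.95,0,0,-4,0,0.95,0,0,-8,0,0.95,0,0,-12,0,0.95,0,0,-16,0,0.95,0,0,-20,0,0.95,0,0,-24,0,0.95,0,0,-26,0,0.95,-4,1.2,-26,0,0.95,-8,2.4,-26,0,0.95,-12,3.8,-26,0,0.95,-16,5.1,-26,0,0.95,-20,6.4,-26,0,0.95,-24,7.7,-26,0,0.95,-28,9,-26,0,0.95,-32,10.3,-26,0,0.95,-36,11.7,-26,0,0.95,-37,12,-26,0,0.95,-37,12,-26,0])

```text
time_s: 33.35
ee_pos: [603.4, -225.4, 266.7]
ee_rot: [-180.0, -0.0, 92.4]
force: [0.0, 1.0, -0.2]
gripper_width: 32.6
```

>>> jog_arm(steps=[0.95,0,0,0,0,0.95,0,0,0,0,0.95,0,0,0,0])

```text
time_s: 33.65
ee_pos: [603.2, -222.6, 267.6]
ee_rot: [180.0, -0.0, 92.7]
force: [-0.1, -0.4, -0.2]
gripper_width: 32.4
```

```bash
python3 - <<'E'
from h import *
np.set_printoptions(precision=2,suppress=True)
s=env.state();print(s['ee_pos'],s['gripper_width']);print(shift((603.4,-224.3,166)))
g=env.grab_frame('wrist').mean(2).astype(int);print(g[200:265,318].tolist());print(g[233,285:355].tolist())
E
```

```text
[ 603.23 -222.62  267.56] 32.41917592873558
[-0.17  0.   10.16]
[50, 48, 45, 70, 143, 131, 82, 60, 61, 88, 94, 93, 111, 112, 114, 111, 111, 116, 114, 113, 113, 113, 112, 114, 115, 113, 114, 110, 115, 118, 126, 135, 133, 129, 130, 133, 130, 128, 129, 130, 132, 131, 126, 113, 98, 96, 109, 109, 111, 112, 110, 111, 107, 111, 110, 114, 113, 110, 109, 110, 111, 111, 85, 66, 68]
[44, 42, 44, 40, 43, 40, 47, 42, 68, 105, 108, 108, 107, 113, 111, 111, 109, 111, 116, 114, 122, 128, 133, 133, 133, 134, 133, 132, 131, 133, 133, 131, 131, 129, 132, 131, 132, 132, 131, 132, 133, 130, 133, 133, 134, 132, 130, 122, 115, 113, 111, 113, 109, 112, 111, 111, 109, 110, 106, 73, 46, 44, 41, 40, 44, 41, 45, 42, 38, 41]
```

>>> jog_arm(steps=[0.95,-0.15,0,2.5,0,0.95,-0.15,0,5,0,0.95,-0.15,0,7.5,0,0.95,-0.15,0,9,0,0.95,-0.15,0,9.7,0,0.95,-0.15,0,9.7,0,0.95,-0.15,0,9.7,0])

```text
time_s: 34.4
ee_pos: [604.1, -225.5, 171.0]
ee_rot: [179.9, 0.0, 92.6]
force: [0.0, -0.4, -1.8]
gripper_width: 32.2
```

>>> jog_arm(steps=[0.95,0.05,-0.05,0.3,0,0.95,0.05,-0.05,0.6,0,0.95,0.05,-0.05,0.8,0,0.95,0.05,-0.05,0.9,0,0.95,0.05,-0.05,0.9,0])

```text
time_s: 34.9
ee_pos: [602.9, -225.1, 160.8]
ee_rot: [-180.0, -0.0, 92.6]
force: [-0.4, -0.7, -1.4]
gripper_width: 32.7
```

>>> jog_arm(steps=[0.95,0.07,0.05,0.2,0,0.95,0.07,0.05,0.4,0,0.95,0.07,0.05,0.6,0,0.95,0.07,0.05,0.8,0,0.95,0.07,0.05,1,0,0.95,0.07,0.05,1.2,0,0.95,0.07,0.05,1.2,0])

```text
time_s: 35.6
ee_pos: [603.3, -224.3, 148.5]
ee_rot: [-180.0, -0.0, 92.6]
force: [0.3, -0.4, -1.4]
gripper_width: 32.5
```

The shaft is in the bore with no side force. Lowering on.

>>> jog_arm(steps=[0.95,0,0,0.4,0,0.95,0,0,0.8,0,0.95,0,0,1.2,0,0.95,0,0,1.5,0,0.95,0,0,1.5,0])

```text
time_s: 36.1
ee_pos: [603.1, -224.2, 133.2]
ee_rot: [-179.9, -0.0, 92.6]
force: [-0.4, 0.4, -1.9]
gripper_width: 32.4
```

>>> jog_arm(steps=[0.95,0,0,0.3,0,0.95,0,0,0.6,0,0.95,0,0,0.9,0,0.95,0,0,1.1,0,0.95,0,0,1.3,0,0.95,0,0,1.4,0,0.95,0,0,1.4,0])

```text
time_s: 36.8
ee_pos: [603.4, -224.3, 119.7]
ee_rot: [-180.0, -0.0, 92.6]
force: [-0.3, -0.7, -2.1]
gripper_width: 32.9
```

>>> jog_arm(steps=[0.95,0,0,0.1,0,0.95,0,0,0.15,0,0.95,0,0,0.2,0,0.95,0,0,0.25,0,0.95,0,0,0.3,0,0.95,0,0,0.3,0])

```text
time_s: 37.4
ee_pos: [603.4, -224.3, 116.8]
ee_rot: [-180.0, -0.0, 92.6]
force: [-0.1, 0.4, -2.1]
gripper_width: 32.4
```

>>> jog_arm(steps=[0.95,0,0,0.05,0,0.95,0,0,0.1,0,0.95,0,0,0.15,0,0.95,0,0,0.15,0])

```text
time_s: 37.8
ee_pos: [603.5, -224.4, 115.9]
ee_rot: [180.0, 0.0, 92.6]
force: [-0.9, 0.9, 2.3]
gripper_width: 32.9
```

Contact is at TCP z = 115.9, against 116 predicted. Releasing and rising.

>>> jog_arm(steps=[0.95,0,0,0.05,0,0.8,0,0,0.05,0,0.4,0,0,0,0,0.3,0,0,0,0,0.3,0,0,0,0,0.3,0,0,-1,0,0.3,0,0,-3,0,0.3,0,0,-6,0,0.3,0,0,-10,0,0.3,0,0,-14,0,0.3,0,0,-17,0,0.3,-6,0,-17,0,0.3,-7,0,-17,0,0.3,-7,0,-17,0,0.3,-7,0,-17,0])

```text
time_s: 39.3
ee_pos: [606.2, -294.1, 284.7]
ee_rot: [-179.9, -0.1, 92.5]
force: [0.5, 0.7, 0.0]
gripper_width: 64.1
```

```bash
python3 - <<'E'
from h import *
np.set_printoptions(precision=1,suppress=True)
s=env.state();print(s['ee_pos'],s['force'],s['gripper_width'],s['time_s'])
f=env.grab_frame('side')[:,:,::-1];t=env.grab_frame('top')[:,:,::-1];S=env.camera_params('side')
for z in (85,97,109,141,151): print(z,proj(S,(604,-224.6,z)))
u,v=proj(S,(603,-225,115)).astype(int);print(u-40,v-40)
r=lambda c,x,y:cv2.resize(c,(x,y),interpolation=cv2.INTER_CUBIC)
cv2.imwrite('pics/end.png',np.hstack([r(f[v-40:v+40,u-40:u+40],400,400),r(f[100:340,220:460],400,400)]))
E
```

```text
[ 606.2 -294.1  284.7] [0.5 0.7 0. ] 64.13853138937004 39.3
85 [374.8 287.6]
97 [375.3 284.8]
109 [375.8 282. ]
141 [377.2 274.3]
151 [377.6 271.8]
335 240
```

View pics/end.png

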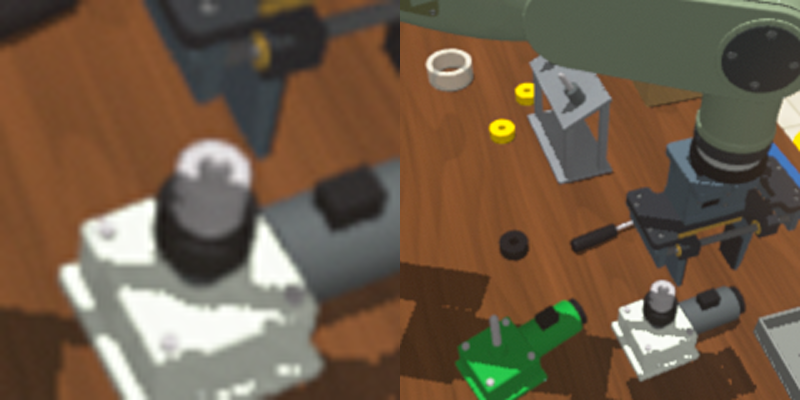

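The collar stands on the roller and the roller on the boss. The collar top is at about (377.6,272.6), against (377.2,274.3) predicted. The bystanders are in place, so I'm handing in.

```bash
python3 -c "
from workcell import env
print(env.job_done())"
```

```text
the job is handed in; nothing more can be done
None
```

The drive roller and then the steel collar are on the sealer's shaft, both fully home as far as my checks show. The job was handed in at about 39 s of the 72 s allowed; no verdict was reported.

**How it was done:** The tool can only point straight down, so each part came off its peg tilted. I stood each one upright on a free patch of bench and squeezed it again at 90° to centre it. I then lowered it over the shaft in small steps while watching the force.

**Last checks:**
- **Roller:** it met the shoulder at TCP height 90.0 mm, as predicted, with 5.8 N. A later side view shows it flat on the boss.
- **Collar:** it met the roller at 115.9 mm, against 116 predicted, with about 4 N. In the last side view its top is within 2 pixels (about 4 mm) of where it should be.
- **Forces and surroundings:** the largest force I read was about 6 N. The gripper was clear of everything. The worn roller, screwdriver, tape and green unit stand undisturbed in the last picture. The grease and wrench are outside that view; I did not go near them.

**What disagreed:**
- **Shaft position:** the cameras differed by up to about 4 mm on the shaft's position, so I compared the held part with the shaft in the wrist camera. Both parts then went on without side force.
- **Blocked view:** one wrist view was hidden by the gripper and gave nothing.
- **Picture budget:** I viewed 14 pictures, four over the budget of 10.

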